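# Clear a stuck filter cassette from a microscope base

### The arm

A 7-joint arm with a two-finger parallel gripper is mounted at the origin on the work surface. World frame = base frame: x ahead of the robot, y to its left, z up, the work surface at z = 0. Lengths are in m, angles in rad, forces in N, time in s.
With the tool pointing down it reaches from about 0.4 to 0.85 m from the base axis. Payload 10.4 kg.
Tool frame: the origin (TCP) lies on the centre line of the jaws, within the pads' length; the fingertips stand 17 mm ahead of it and the grasp point (between the pads) lies 2 mm behind it; z points along the fingers, y is the line along which they close (so a half turn about z gives the same grasp; the last joint's range is limited). The gripper opens to 85 mm and grips with 20 to 120 N. Pads are 22 mm wide; open, the fingers measure 114 mm over their backs; the gripper's body (76 mm by 85 mm) begins 54 mm behind the grasp point. The pads swing forward as they close: fully open they stand 13 mm farther back than shut.
Start: joints at [-1.373, 0.332, -0.065, 1.46, 0.022, 1.35, -0.088], TCP at [0.137, 0.61, 0.248] pointing down, gripper open.
Joint ranges: [-2.6, 2.6], [-0.5, 2.12], [-1.47, 1.34], [0.16, 2.42], [-1.27, 4.41], [0.06, 2.06], [-2.6, 2.6]. Speed limits (rad/s): [2.22, 2.22, 2.79, 2.79, 3.14, 3.14, 3.14].

### API

Orientations are given as a unit quaternion [x, y, z, w].
In Python, from workcell import sensors, imaging, order, spotter gives the robot as it stands. The module is installed in compiled form; this text tells all that it offers.
- The arm moves only by the shell command python3 -m inch 'ROWS' [FORCE]. ROWS is JSON, a list that holds one entry, the list of rows, each a list of 7 numbers: the shift along the tool's x, y, z in m, then the turn, a rotation vector about the tool's x, y, z in rad, then the closure, from -1 (fully open) to 1 (shut). In form: [[[x, y, z, ax, ay, az, hand], ...]]. A call has 1 to 10 rows; each row is the pose to reach, as a shift and turn from the pose commanded when the call began, along the tool's axes at that moment; what a row does not reach only later rows make up. A row lasts 1/10 s, in which the tool goes at most 50 mm and 8.59 degrees, less where a joint would pass 70% of its speed; a pose out of reach is approached as far as the arm can. A call with a gripper value outside its range is refused whole. The fingers move at their own pace and stop on an object; FORCE is the grip in N (left out, the last holds). Time passes only in rows, so rows that repeat a pose let the fingers close. It gives the time, the measured TCP pose, the force, the opening and the grip force at its end, in the units of the state.
- sensors.get_obs(): the state, without advancing time (a new reading comes with each control period).
- imaging.camera(name): name is "scene" or "side" or "wrist"; returns the picture (420x560x3 uint8, blue, green, red); there is no depth.
- imaging.calibration(name): a dict with "mtx" (3x3 intrinsics, pixels), "R" (3x3) and "t" (3): a world point X has camera coordinates R X + t; the wrist camera has in their place "tool_from_camera" (4x4, takes a point from camera to tool coordinates, whose origin is the TCP and whose axes are the flange's). Camera axes: x right, y down, z forward; pixel columns grow to the right and rows downward; lengths in m; the calibration is good to about 2 mm. A picture is of the moment at which its call begins: read the wrist's pose just before it. calibration takes no time and is no camera call.
- order.hand_in(): hands the job in; it is judged then, once.
Trained networks look in the newest picture that a camera, given by its name, has taken for a name from the list of things; names that differ only in an ending like _2 or _b are one class to them, and where a whole thing is asked for, a point or a joint stands for the part that bears it (a point fixed in the world has none). Each returns a list of dicts, best first, with "conf" (0 to 1); they miss things now and then, are a little off and sometimes report something else, mostly with a low value. They report only what shows in the picture. A call takes as long as a camera call. They do not tell look-alikes from the thing itself.
- spotter.look_for(label, camera): "pixel" ([column, row] in pixels, amid what is visible of it).
The state is a dict: "clock": time; "joint_pos": joint angles; "joint_velocities": joint speeds; "tau": joint torques, N m; "position": TCP position; "ee_rot": TCP orientation; "ft_force": force on the tool from outside, world axes, zero at the start; "torque": the same for the moment, N m; "grip_width": opening from 0.0 (shut) to 1.0 (fully open); "grasp_force": force on a finger pad.
Only numpy, scipy, OpenCV 4.12 (cv2) and the standard library are available. Lean on these libraries where they do the work, as an engineer would, in place of code of your own. Each camera call takes 0.05 s, during which the arm holds its last target. There are 200 camera calls.

### The job

Swing the dust cover of the microscope base fully aside on its pin, towards the side where nothing stands in its way, so that the whole port is uncovered; then reach in through the port and push the stuck filter cassette from behind until about half of it sticks out of the mouth. Draw it out, lay it flat, glass up, inside the steel tray without dropping it, leave the cover swung aside, and do not shift the bottle, the case, the can or the slide box.

Things in the scene. Friction and masses are not known exactly. Their poses are not given: they have to be found in the camera images.
- base: fixed microscope base, white cheeks, black top; origin on the bench under the housing, z up, x towards its open mouth. Housing x -105..100, y -55..55, top z 58 mm. A 6 mm sole plate, 110 wide, runs out under the mouth as an open apron to x 185. A straight channel along x, 54 mm wide (y -27..27), floor z 6 mm, from x -42 to the mouth holds the cassette
- port (a point): centre of the port, the open top of the channel: a rectangular opening in the base's top (z 58 mm), 107 mm along base x (x -42..65 mm) by 54 mm (y -27..27), open down to the channel floor (z 6 mm). Closed fingers fit in it behind the cassette. Axes as the base
- mouth (a point): centre of the lower edge of the mouth, where the channel ends and the cassette comes out: base x 100 mm, on the channel floor (z 6 mm). For x 65..100 mm the channel has a roof, underside z 34, top z 58 mm. Beyond it lies the flat apron. Axes as the base
- cover (a joint): dust cover hinge. Flat aluminium plate 68 wide, z 59..65 mm, on the housing; vertical pin at base x -85, y 0; reaches 160 mm from the pin (34 mm behind it). Pin head to z 71. Value in rad: 0 = along base +x, closed; positive = counter-clockwise from above, towards base +y; stops at +-1.75. Past 1.3 either way the port is clear. Starts within 0.25 of closed; about 1 N at the knob; stays where left
- cover_knob (a point): centre of the top face (z 88 mm) of the upright round black knob on the cover: 18 mm diameter, 23 mm tall (z 65..88 mm), 95 mm from the pin along the cover's middle line
- cassette: loose black filter cassette, 85 x 50 x 22 mm (24 with the 40 mm steel ring and glass disc on top), 0.13 to 0.25 kg; origin at the centre of its underside, x along its length (along base x at the start), z to the glass side. Starts on the channel floor, front 1 to 11 mm inside the mouth, rear end at base x 4 to 14 mm. A side spring clip near the mouth holds it: sliding takes 3 to 8 N
- tray: fixed shallow steel tray, 150 x 125 mm outside (x, y), 18 mm high, wall 4 mm, floor 4 mm; origin under its centre, z up. Stands far to the left or far to the right
- bottle: loose white round bottle, 66 mm diameter, 160 mm tall, standing beside the base on one side (base +y or -y), where it blocks the cover; origin at the centre of its underside. Leave alone
- case: loose low soft-edged grey case with a green zip line, 110 x 70 x 38 mm, lying beside the base on the other side, low enough for the cover to pass above; origin at the centre of its underside. Leave alone
- lens_can: loose black can, 48 mm diameter, 100 mm tall, standing beyond the end of the apron (its centre 220 to 232 mm from the base origin along base x); origin at the centre of its underside. Leave alone
- slide_box: loose grey slide box, 132 x 92 x 36 mm, far to the left if the tray is far to the right, else far to the right; origin at the centre of its underside. Leave alone
Not all that is in view belongs to the job. Of the things shaped like the tray, the steel one is meant.

How it is judged:
By the outcome, as a careful person would: the job done as asked, in the order asked, and still so for the second after the job is handed in, with the robot touching nothing.
It also fails if it takes over 72 s, if anything falls off the work surface, if the arm or the gripper's body presses on something with over 40 N, if the wrist force passes 120 N, or if a joint passes its speed limit or range.

## Working session

There is one attempt and no reset: what is moved stays moved. The work goes in short steps, Python scripts to look and compute and a shell command to move; the robot and the scene stay as the last step left them, time stands still between calls to the robot, and variables do not carry over. Pictures are saved under pics/ and viewed, at most 10 in all, crops included, and the job is handed in when it is done.

```bash
mkdir -p pics
python3 - <<'E'
from workcell import sensors, imaging, spotter
import cv2, numpy as np
np.set_printoptions(precision=4,suppress=True)
o=sensors.get_obs(); print({k:np.round(v,3) for k,v in o.items()})
for n in ("scene","side"):
    im=imaging.camera(n); cv2.imwrite(f"pics/{n}0.png",im)
    c=imaging.calibration(n); print(n,c["mtx"].tolist(),-c["R"].T@c["t"],c["R"].tolist())
    for l in ("base","cover_knob","tray","bottle","case","lens_can","slide_box","cassette"):
        print(l,[(np.round(d["pixel"]).tolist(),round(d["conf"],2)) for d in spotter.look_for(l,n)][:4])
print(imaging.calibration("wrist"))
E
```

```text
{'clock': np.float64(0.0), 'joint_pos': array([-1.373,  0.333, -0.065,  1.461,  0.022,  1.35 , -0.088]), 'joint_velocities': array([ 0.002, -0.002, -0.001,  0.001,  0.001, -0.003, -0.   ]), 'tau': array([ -0.   , -62.544,   0.049, -39.162,   0.016,   0.01 ,  -0.   ]), 'position': array([0.137, 0.609, 0.247]), 'ee_rot': array([ 0.11 ,  0.994, -0.001, -0.   ]), 'ft_force': array([1.107, 0.594, 0.078]), 'torque': array([-0.017,  0.011,  0.026]), 'grasp_force': np.float64(0.0), 'grip_width': np.float64(1.002)}
scene [[520.1022526306641, 0.0, 279.25092352037], [0.0, 520.1022526306641, 213.2429723043809], [0.0, 0.0, 1.0]] [1.5596 0.7574 0.9394] [[-0.5994697155466723, 0.8003861630190016, 0.00424855153107724], [0.41733404001447033, 0.3170936100294813, -0.8516360381780893], [-0.6829848894284501, -0.50875694838124, -0.524116407190441]]
base [([276.0, 256.0], 0.64)]
cover_knob [([264.0, 243.0], 0.59)]
tray [([267.0, 199.0], 0.97), ([202.0, 211.0], 0.87), ([233.0, 178.0], 0.68)]
bottle [([236.0, 258.0], 0.67)]
case [([275.0, 229.0], 0.6), ([281.0, 254.0], 0.38)]
lens_can [([328.0, 262.0], 0.98),
[... 292 characters left out ...]
64], [-0.4361242993136264, -0.6357634675480219, -0.6368676541319349], [0.3773674162288045, 0.5132760490153787, -0.7708057671527628]]
base [([316.0, 209.0], 0.6)]
cover_knob [([326.0, 209.0], 0.68)]
tray [([314.0, 403.0], 0.73), ([375.0, 312.0], 0.65)]
bottle [([352.0, 184.0], 0.82)]
case [([293.0, 245.0], 0.71)]
lens_can [([322.0, 207.0], 0.2)]
slide_box []
cassette []
{'mtx': array([[361.9514,   0.    , 278.5139],
       [  0.    , 361.9514, 206.3944],
       [  0.    ,   0.    ,   1.    ]]), 'tool_from_camera': array([[ 0.0002, -0.9557, -0.2942,  0.075 ],
       [ 1.    ,  0.0002,  0.0001,  0.0002],
       [ 0.    , -0.2942,  0.9557, -0.1252],
       [ 0.    ,  0.    ,  0.    ,  1.    ]])}
```

View pics/scene0.png

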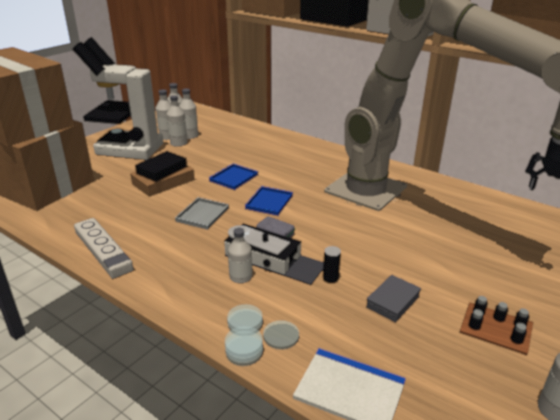

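View pics/side0.png

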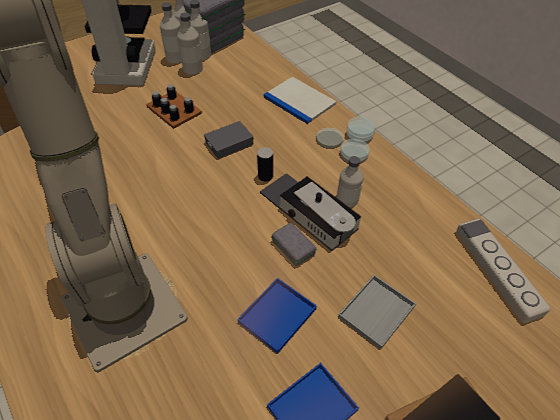

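The scene picture shows the base at (265,248), its cover knob at (264,236), the bottle at (240,258), the case at (275,229), the can at (331,264) and the slide box at (393,297). The steel grey tray is at (202,212), and the blue look-alike trays are at (268,200) and (233,177). In the side picture, the knob is at (319,197), the pin at (343,220), the steel tray at (376,311), and the blue trays at (277,314) and (312,403). The close crop comes next.

```bash
cat > h.py <<'E'
import numpy as np, cv2
from workcell import sensors, imaging, spotter
from scipy.spatial.transform import Rotation as Rn
np.set_printoptions(precision=4,suppress=True)
def ray(n,p,obs=None):
    c=imaging.calibration(n); d=np.linalg.inv(c["mtx"])@[p[0],p[1],1.]
    if n=="wrist":
        T=c["tool_from_camera"]; R=Rn.from_quat(obs["ee_rot"]).as_matrix()
        return R@T[:3,3]+obs["position"], R@T[:3,:3]@d
    return -c["R"].T@c["t"], c["R"].T@d
def onz(n,p,z,obs=None):
    o,d=ray(n,p,obs); return o+d*(z-o[2])/d[2]
def proj(n,X,obs=None):
    c=imaging.calibration(n)
    if n=="wrist":
        T=c["tool_from_camera"]; R=Rn.from_quat(obs["ee_rot"]).as_matrix()
        x=T[:3,:3].T@(R.T@(np.asarray(X)-obs["position"])-T[:3,3])
    else: x=c["R"]@X+c["t"]
    x=c["mtx"]@x; return x[:2]/x[2]
E
python3 - <<'E'
from h import *
a=cv2.imread("pics/side0.png")[150:255,250:375]; b=cv2.imread("pics/scene0.png")[215:295,215:355]
a=cv2.resize(a,None,fx=3.2,fy=3.2,interpolation=2); b=cv2.resize(b,None,fx=2.8,fy=2.8,interpolation=2)
im=np.zeros((max(a.shape[0],b.shape[0]),a.shape[1]+b.shape[1],3),np.uint8); im[:a.shape[0],:a.shape[1]]=a; im[:b.shape[0],a.shape[1]:]=b
print(im.shape); cv2.imwrite("pics/crop1.png",im)
for n,ps in (("side",[("knob",(319,197),.088),("pin",(343,220),.071),("tray",(376,311),.01),("can",(265,153),.1),("case",(293,243),.038),("box",(229,138),.036)]),("scene",[("knob",(264,236),.088),("tray",(202,212),.01),("can",(331,251),.1),("box",(393,297),.036)])):
    for l,p,z in ps: print(n,l,onz(n,p,z))
E
```

```text
(336, 792, 3)
side knob [ 0.5616 -0.0369  0.088 ]
side pin [ 0.5744 -0.1257  0.071 ]
side tray [ 0.4957 -0.3565  0.01  ]
side can [0.53   0.1774 0.1   ]
side case [ 0.4366 -0.0927  0.038 ]
side box [0.5114 0.3559 0.036 ]
scene knob [ 0.5783 -0.0286  0.088 ]
scene tray [ 0.5017 -0.3599  0.01  ]
scene can [0.5384 0.1752 0.1   ]
scene box [0.5378 0.3707 0.036 ]
```

View pics/crop1.png

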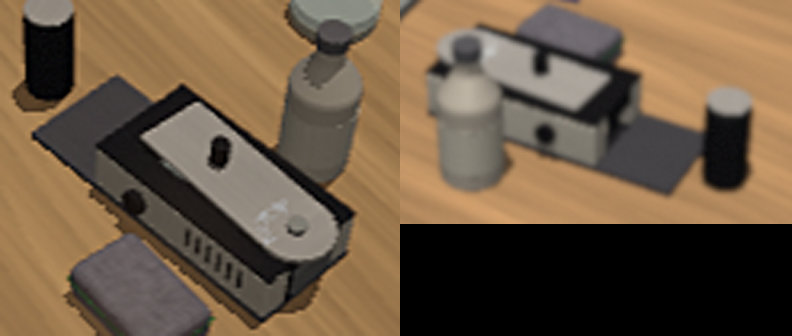

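The close crop confirms the target: the aluminium cover's pin is at side (343,220) and its knob top at (318,194). The cover points roughly at the mouth and apron. The bottle stands on the far (+x) side and the low case on the robot side. Next I fit the base pose.

Run:
```python
from h import *
from scipy.optimize import least_squares
S=[("side",(280.3,195.9),(.1,-.055,.058)),("side",(307.2,176.9),(.1,.055,.058)),("side",(360.6,216.3),(-.105,.055,.058)),
("side",(260.9,191.6),(.185,-.055,.006)),("side",(286.6,173.8),(.185,.055,.006)),("side",(342.8,220),(-.085,0,.071)),
("scene",(300.7,241.8),(.1,-.055,.058)),("scene",(285.7,257),(.1,.055,.058)),("scene",(326.4,263.9),(.185,-.055,.006)),("scene",(311.4,284.3),(.185,.055,.006))]
# sides: mouth ~ world +y, case side (robot side, -x world) is base +y if x_b=+y -> y_b=-x
S=[(n,p,(X[0],-X[1],X[2])) for n,p,X in S]
K=[("side",(318.4,195)),("scene",(265.4,235.5))]
def W(q,X):
    c,s=np.cos(q[2]),np.sin(q[2]); return np.array([q[0]+c*X[0]-s*X[1],q[1]+s*X[0]+c*X[1],X[2]])
def f(q):
    r=[proj(n,W(q,X))-p for n,p,X in S]
    k=(-.085+.095*np.cos(q[3]),.095*np.sin(q[3]),.088)
    r+=[proj(n,W(q,k))-p for n,p in K]
    return np.ravel(r)
s=least_squares(f,[.56,-.04,1.57,0],loss="soft_l1"); q=s.x
print(q,np.round(f(q),1).reshape(-1,2).tolist())
for l,X in dict(knob=(-.085+.095*np.cos(q[3]),.095*np.sin(q[3]),.088),pin=(-.085,0,.07),mouth=(.1,0,.006),port=(.0115,0,.058)).items(): print(l,W(q,X))
def inv(P): 
    c,s=np.cos(q[2]),np.sin(q[2]); d=np.array(P[:2])-q[:2]; return c*d[0]+s*d[1],-s*d[0]+c*d[1]
print("can",inv([.534,.176]),"case",inv([.4366,-.0927]))
o=sensors.get_obs(); print(Rn.from_quat(o["ee_rot"]).as_matrix())
print("bottle",inv(onz("side",(350,198),.0)), onz("side",(350,198),.0))
# tray corners fit later
```

```text
[ 0.5621 -0.0419  1.7148 -0.065 ] [[-0.4, -0.4], [0.5, -0.7], [1.1, 0.3], [-0.9, -0.2], [0.4, -0.5], [0.2, 0.1], [1.5, -1.4], [-0.8, 2.8], [1.0, -1.1], [0.0, -0.8], [0.8, -0.1], [0.3, -1.6]]
knob [ 0.5668 -0.0313  0.088 ]
pin [ 0.5743 -0.1261  0.07  ]
mouth [0.5477 0.057  0.006 ]
port [ 0.5604 -0.0306  0.058 ]
can (np.float64(0.21970962745310743), np.float64(-0.0034672829118709524)) case (np.float64(-0.03223120421836098), np.float64(0.1314855508364014))
[[-0.9757  0.219  -0.    ]
 [ 0.219   0.9757  0.0001]
 [ 0.      0.0001 -1.    ]]
bottle (np.float64(-0.009535397862612278), np.float64(-0.12584122403800008)) [ 0.688  -0.0333  0.    ]
```

The base sits at (0.562,-0.042) with yaw 1.715 rad. The case is on base +y and the bottle on base -y, so I swing the cover positive. Now I move above the knob.

```bash
python3 -m inch '[[[-0.56,-0.53,0,0,0,1.205,0],[-0.56,-0.53,0,0,0,1.205,0],[-0.56,-0.53,0,0,0,1.205,0],[-0.56,-0.53,0,0,0,1.205,0],[-0.56,-0.53,0,0,0,1.205,0],[-0.56,-0.53,0,0,0,1.205,0],[-0.56,-0.53,0,0,0,1.205,0],[-0.56,-0.53,0,0,0,1.205,0],[-0.56,-0.53,0,0,0,1.205,0],[-0.56,-0.53,0,0,0,1.205,0]]]' 40
cat >> h.py <<'E'
BY=1.7148
def delta(P,yaw=BY):
    "tool-frame shift and turn to world TCP P with tool x at azimuth yaw, pointing down"
    o=sensors.get_obs(); R=Rn.from_quat(o["ee_rot"])
    T=Rn.from_matrix(np.array([[np.cos(yaw),np.sin(yaw),0],[np.sin(yaw),-np.cos(yaw),0],[0,0,-1]]).astype(float))
    return R.inv().apply(np.array(P)-o["position"]), (R.inv()*T).as_rotvec()
E
python3 -c "
from h import *
print(delta((.567,-.031,.25)))"
```

```text
clock: 1.9
position: [0.4167, 0.1931, 0.2487]
ee_rot: [0.654, 0.756, 0.001, -0.0]
ft_force: [1.0, 0.7, -0.9]
grip_width: 0.501
grasp_force: 0.0
(array([-0.2434,  0.1164, -0.0015]), array([ 0.0008, -0.0009,  0.0005]))
```

```bash
python3 -m inch '[[[-0.243,0.116,0,0,0,0,-0.2],[-0.243,0.116,0,0,0,0,-0.2],[-0.243,0.116,0,0,0,0,-0.2],[-0.243,0.116,0,0,0,0,-0.2],[-0.243,0.116,0,0,0,0,-0.2],[-0.243,0.116,0,0,0,0,-0.2],[-0.243,0.116,0,0,0,0,-0.2],[-0.243,0.116,0,0,0,0,-0.2]]]'
python3 - <<'E'
from h import *
o=sensors.get_obs(); im=imaging.camera("wrist"); print(o["position"],o["joint_pos"])
for l in ("cover_knob","bottle","case","cover"):
    print(l,[(np.round(d["pixel"]).tolist(),round(d["conf"],2),onz("wrist",d["pixel"],.088 if l=="cover_knob" else .06,o)) for d in spotter.look_for(l,"wrist")][:3])
for n,X in dict(knob=(.5668,-.0313,.088),pin=(.5743,-.1261,.071)).items():
    p=tuple(int(v) for v in proj("wrist",X,o)); print(n,p); cv2.circle(im,p,3,(0,0,255),1)
cv2.imwrite("pics/w1.png",im)
E
```

```text
clock: 2.7
position: [0.5657, -0.0286, 0.2481]
ee_rot: [0.654, 0.756, -0.0, -0.0]
ft_force: [-0.8, 0.8, -0.3]
grip_width: 0.602
grasp_force: 0.0
[ 0.5657 -0.0286  0.2481] [-0.6045  0.2267  0.6738  1.6518 -0.1455  1.3146  0.2383]
cover_knob [([278.0, 204.0], 0.77, array([ 0.5664, -0.0388,  0.088 ]))]
bottle [([414.0, 213.0], 0.94, array([ 0.6924, -0.0383,  0.06  ]))]
case [([154.0, 209.0], 0.72, array([ 0.4569, -0.0679,  0.06  ]))]
cover [([278.0, 204.0], 0.68, array([ 0.568 , -0.0474,  0.06  ]))]
knob (279, 195)
pin (272, 287)
```

View pics/w1.png

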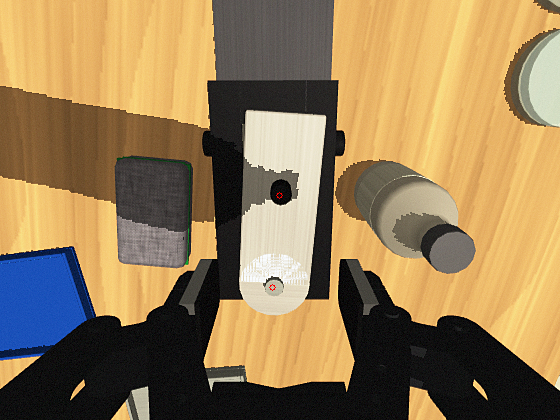

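Markers line up: the knob is at (280,195) and the pin at (272,287). The case is at (154,210) and the bottle at (410,213), which is on the right (base -y). Next I descend and grip the knob.

```bash
python3 -m inch '[[[-0.001,0.001,0.05,0,0,0,-0.2],[-0.001,0.001,0.1,0,0,0,-0.2],[-0.001,0.001,0.14,0,0,0,-0.2],[-0.001,0.001,0.16,0,0,0,-0.2],[-0.001,0.001,0.16,0,0,0,-0.2],[-0.001,0.001,0.16,0,0,0,1],[-0.001,0.001,0.16,0,0,0,1],[-0.001,0.001,0.16,0,0,0,1],[-0.001,0.001,0.16,0,0,0,1],[-0.001,0.001,0.16,0,0,0,1]]]' 30
python3 - <<'E'
# arc waypoints in tool frame (x=base x, y=-base y), knob from -0.065 about pin
import numpy as np
a0=-.065; r=.095
for a in np.linspace(a0,1.62,13)[1:]: print(round(a,2),np.round([r*(np.cos(a)-np.cos(a0)),-r*(np.sin(a)-np.sin(a0))],4))
E
```

```text
clock: 3.95
position: [0.5682, -0.0293, 0.0901]
ee_rot: [0.654, 0.757, 0.001, 0.001]
ft_force: [-0.9, 0.4, 7.6]
grip_width: 0.194
grasp_force: 29.4
0.08 [-0.0001 -0.0133]
0.22 [-0.002  -0.0265]
0.36 [-0.0058 -0.0393]
0.5 [-0.0113 -0.0514]
0.64 [-0.0184 -0.0627]
0.78 [-0.0271 -0.0728]
0.92 [-0.0371 -0.0816]
1.06 [-0.0482 -0.089 ]
1.2 [-0.0603 -0.0947]
1.34 [-0.073  -0.0986]
1.48 [-0.0861 -0.1008]
1.62 [-0.0995 -0.1011]
```

```bash
python3 -m inch '[[[0,-0.007,-0.003,0,0,0,1],[-0.001,-0.020,-0.003,0,0,0,1],[-0.004,-0.033,-0.003,0,0,0,1],[-0.0085,-0.0455,-0.003,0,0,0,1],[-0.015,-0.057,-0.003,0,0,0,1],[-0.0227,-0.068,-0.003,0,0,0,1],[-0.032,-0.0775,-0.003,0,0,0,1],[-0.0425,-0.0855,-0.003,0,0,0,1],[-0.0482,-0.089,-0.003,0,0,0,1],[-0.0482,-0.089,-0.003,0,0,0,1]]]'
```

```text
clock: 4.95
position: [0.4857, -0.0919, 0.0916]
ee_rot: [0.655, 0.756, -0.0, 0.0]
ft_force: [2.1, -1.9, -6.2]
grip_width: 0.196
grasp_force: 30.0
```

```bash
python3 -m inch '[[[-0.006,-0.003,0,0,0,0,1],[-0.012,-0.0057,0,0,0,0,1],[-0.0248,-0.0096,0,0,0,0,1],[-0.038,-0.0118,0,0,0,0,1],[-0.051,-0.0121,0,0,0,0,1],[-0.051,-0.0121,0,0,0,0,1],[-0.051,-0.0121,0,0,0,0,0.3],[-0.051,-0.0121,0,0,0,0,0.3],[-0.051,-0.0121,-0.03,0,0,0,0.3],[-0.051,-0.0121,-0.08,0,0,0,0.3]]]'
python3 - <<'E'
from h import *
o=sensors.get_obs(); im=imaging.camera("side"); cv2.imwrite("pics/side1.png",im[130:330,220:420])
print([ (d["pixel"],d["conf"],onz("side",d["pixel"],.088)) for d in spotter.look_for("cover_knob","side")])
q=(.5621,-.0419); c,s=np.cos(BY),np.sin(BY)
P=lambda x,y,z:(q[0]+c*x-s*y,q[1]+s*x+c*y,z)
print(o["position"],"above port rear",P(-.018,0,.13),delta(P(-.018,0,.13)))
E
```

```text
clock: 5.95
position: [0.4791, -0.142, 0.1701]
ee_rot: [0.654, 0.756, -0.002, -0.002]
ft_force: [1.7, 0.6, 1.0]
grip_width: 0.35
grasp_force: 0.0
[([325.1, 232.6], 0.94, array([ 0.5001, -0.1412,  0.088 ]))]
[ 0.4791 -0.142   0.1701] above port rear (np.float64(0.5646831167643706), np.float64(-0.0597136887752545), 0.13) (array([0.0713, 0.0917, 0.0474]), array([0.0078, 0.0011, 0.0003]))
```

```bash
python3 -c "
import cv2;a=cv2.imread('pics/side1.png');cv2.imwrite('pics/side1b.png',cv2.resize(a,None,fx=3,fy=3,interpolation=2))"
```

```text
(no output)
```

View pics/side1b.png

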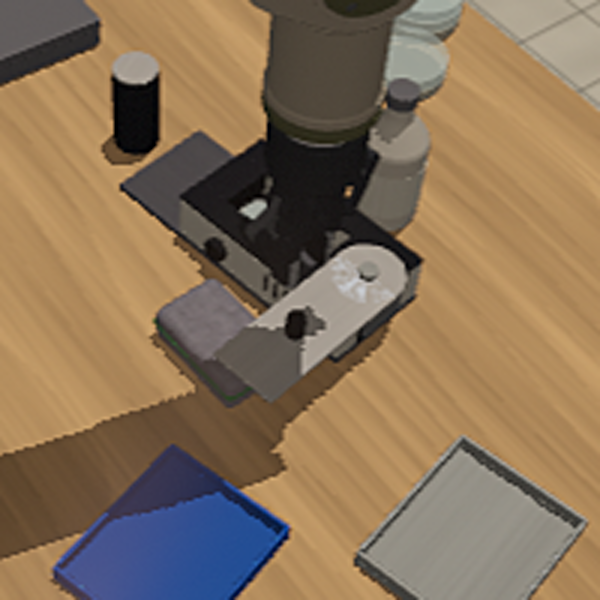

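The cover is swung aside, with its knob at side-crop (295,322). The port is open, the cassette's glass shows in it at (252,210), and the case, bottle and can are undisturbed. Next I go above the rear of the port.

```bash
python3 -m inch '[[[0.03,0.04,0,0,0,0,1],[0.06,0.08,0,0,0,0,1],[0.07,0.092,0,0,0,0,1],[0.07,0.092,0,0,0,0,1],[0.07,0.092,0,0,0,0,1]]]'
python3 - <<'E'
from h import *
o=sensors.get_obs(); im=imaging.camera("wrist")
q=(.5621,-.0419); c,s=np.cos(BY),np.sin(BY)
P=lambda x,y,z:(q[0]+c*x-s*y,q[1]+s*x+c*y,z)
print(o["position"],delta(P(-.019,0,.031)))
for X in [(-.042,-.027,.058),(-.042,.027,.058),(.065,-.027,.058),(.065,.027,.058)]:
    cv2.circle(im,tuple(int(v) for v in proj("wrist",P(*X),o)),3,(0,0,255),1)
for X in [(.004,0,.028),(.014,0,.028)]: cv2.circle(im,tuple(int(v) for v in proj("wrist",P(*X),o)),3,(0,255,0),1)
cv2.imwrite("pics/w2.png",im)
print([(d["pixel"],d["conf"],onz("wrist",d["pixel"],.03,o)) for d in spotter.look_for("cassette","wrist")])
E
```

```text
clock: 6.55
position: [0.5615, -0.0607, 0.171]
ee_rot: [0.654, 0.756, -0.001, -0.0]
ft_force: [0.2, -0.9, 0.6]
grip_width: 0.004
grasp_force: 0.0
[ 0.5615 -0.0607  0.171 ] (array([0.0001, 0.0037, 0.1402]), array([-0.0008,  0.0004, -0.0008]))
[([284.1, 123.6], 0.93, array([ 0.5574, -0.0053,  0.03  ]))]
```

View pics/w2.png

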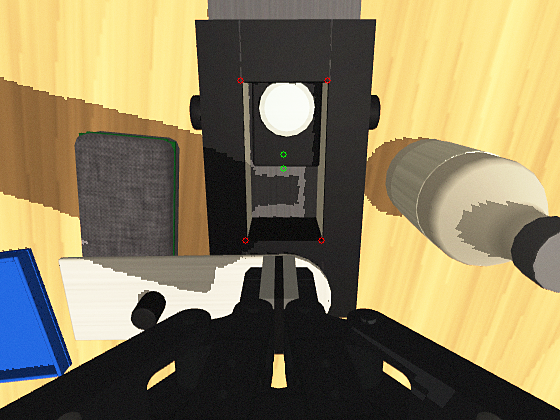

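The port corners match the markers. The cassette's rear edge is at row 166, so base x is about 5 mm, and its glass is at (287,107). I go down behind it and push.

```bash
python3 -m inch '[[[0,0.004,0.04,0,0,0,1],[0,0.004,0.08,0,0,0,1],[0,0.004,0.11,0,0,0,1],[0,0.004,0.13,0,0,0,1],[0,0.004,0.14,0,0,0,1],[0,0.004,0.14,0,0,0,1]]]' && python3 -m inch '[[[0.006,0,0,0,0,0,1],[0.012,0,0,0,0,0,1],[0.018,0,0,0,0,0,1],[0.024,0,0,0,0,0,1],[0.03,0,0,0,0,0,1],[0.03,0,0,0,0,0,1]]]'
python3 - <<'E'
from h import *
o=sensors.get_obs(); d=o["position"]-np.array([.5621,-.0419,0]); c,s=np.cos(BY),np.sin(BY); print("base x,y",c*d[0]+s*d[1],-s*d[0]+c*d[1], o["ft_force"])
E
```

```text
clock: 7.25
position: [0.566, -0.0604, 0.0316]
ee_rot: [0.655, 0.756, 0.0, 0.0]
ft_force: [-0.5, 0.6, -0.4]
grip_width: 0.001
grasp_force: 0.0
clock: 7.85
position: [0.5619, -0.0283, 0.0315]
ee_rot: [0.654, 0.757, 0.0, -0.0]
ft_force: [0.9, -0.7, 0.4]
grip_width: 0.001
grasp_force: 0.2
base x,y 0.013474052856453183 -0.0017774867799546182 [ 0.8935 -0.6682  0.3998]
```

```bash
python3 -m inch '[[[0.006,0,0,0,0,0,1],[0.012,0,0,0,0,0,1],[0.018,0,0,0,0,0,1],[0.024,0,0,0,0,0,1]]]'
python3 - <<'E'
from h import *
o=sensors.get_obs(); d=o["position"]-np.array([.5621,-.0419,0]); c,s=np.cos(BY),np.sin(BY); print("base x,y",c*d[0]+s*d[1],-s*d[0]+c*d[1], o["ft_force"])
P=lambda x,y,z:(.5621+c*x-s*y,-.0419+s*x+c*y,z)
im=imaging.camera("scene"); 
for x in (.1,.1425,.185): cv2.circle(im,tuple(int(v) for v in proj("scene",P(x,.0,.006),)),1,(0,0,255),-1)
a=im[200:300,230:360]
w=imaging.camera("wrist")
a=cv2.resize(a,None,fx=4,fy=4,interpolation=2)
b=cv2.resize(w,None,fx=.48,fy=.48)
out=np.zeros((400,520+b.shape[1],3),np.uint8); out[:,:520]=a; out[:b.shape[0],520:]=b
cv2.imwrite("pics/s2.png",out); print(out.shape)
print([(d["pixel"],d["conf"]) for d in spotter.look_for("cassette","wrist")])
E
```

```text
clock: 8.25
position: [0.5584, -0.0053, 0.0314]
ee_rot: [0.654, 0.756, 0.0, 0.0]
ft_force: [1.4, -3.6, 2.5]
grip_width: -0.003
grasp_force: 2.0
base x,y 0.03677157127595167 -0.0015912116488972904 [ 1.4166 -3.6456  2.478 ]
(400, 789, 3)
[([276.7, 83.6], 0.95)]
```

View pics/s2.png

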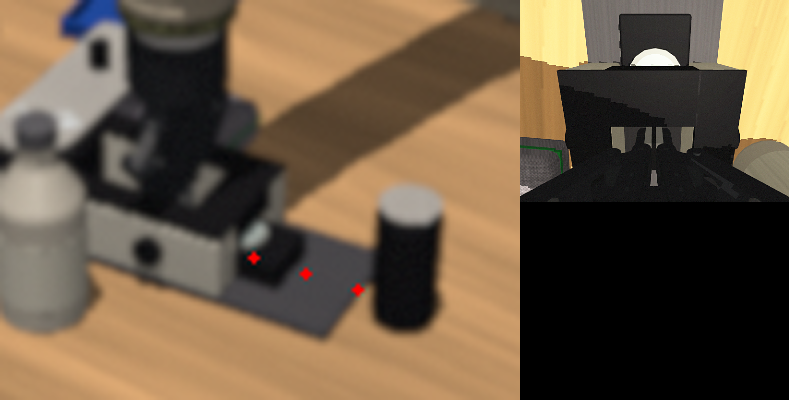

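The scene crop shows the cassette already out of the mouth at (270,250). In the wrist inset its front edge is at about row 29 and half of the glass shows. I compute how far it protrudes.

Run:
```python
from h import *
o=sensors.get_obs(); c,s=np.cos(BY),np.sin(BY)
B=lambda p:(c*(p[0]-.5621)+s*(p[1]+.0419),-s*(p[0]-.5621)+c*(p[1]+.0419))
w=imaging.camera("wrist"); g=cv2.cvtColor(w,cv2.COLOR_BGR2GRAY); print(g[15:50:1,281], g[60,200:370:2])
for r in (25,28,31): print(r,B(onz("wrist",(281,r),.028,o)))
```

```text
[124 120 127 116 124 117 125 121 114 124 122 125  61  13  28  42  42  46
  50  49  47  48  50  50  48  48  50  44  48  50  51  43  47  46  51] [111 111 118  50  57  29  39  41  45  46  40  42  40  42  46  48  50  44
  50  49  46  43  52  43  50  44  46  49  46  47  50  48  48  46  48  46
  46  50  43  45  52  52  49  46  52  46  49  42  48  59  47  48  45  51
  46  53  46  53  55  51  51  48  49  47  53  49  54  46  50  54  50  50
  46  54  53  52  53  41  21 135 121 126 125 127 122]
25 (np.float64(0.1345264761442974), np.float64(-0.0016498299210685428))
28 (np.float64(0.13365083996417287), np.float64(-0.0016539500368074889))
31 (np.float64(0.1327713369486978), np.float64(-0.0016580883470998162))
```

```bash
python3 -m inch '[[[0.005,0,0,0,0,0,1],[0.009,0,0,0,0,0,1],[0.009,0,0,0,0,0,1],[0.009,0,0,0,0,0,1],[-0.01,0,0,0,0,0,1],[-0.02,0,-0.03,0,0,0,1],[-0.02,0,-0.08,0,0,0,1],[-0.02,0,-0.13,0,0,0,0.4],[-0.02,0,-0.17,0,0,0,-0.3],[-0.02,0,-0.17,0,0,0,-1]]]'
python3 - <<'E'
from h import *
o=sensors.get_obs(); c,s=np.cos(BY),np.sin(BY)
P=lambda x,y,z:(.5621+c*x-s*y,-.0419+s*x+c*y,z)
print(o["position"],delta(P(.115,0,.20)))
E
```

```text
clock: 9.45
position: [0.564, -0.0255, 0.2072]
ee_rot: [0.654, 0.756, 0.004, 0.003]
ft_force: [0.8, -0.2, -1.0]
grip_width: 0.504
grasp_force: 0.0
[ 0.564  -0.0255  0.2072] (array([ 0.0991, -0.0042,  0.0072]), array([ 0.0093, -0.0011,  0.0009]))
```

```bash
python3 -m inch '[[[0.05,-0.004,0,0.009,0,0,-1],[0.099,-0.004,0,0.009,0,0,-1],[0.099,-0.004,0,0.009,0,0,-1],[0.099,-0.004,0,0.009,0,0,-1]]]'
python3 - <<'E'
from h import *
c,s=np.cos(BY),np.sin(BY)
B=lambda p:np.array((c*(p[0]-.5621)+s*(p[1]+.0419),-s*(p[0]-.5621)+c*(p[1]+.0419)))
P=lambda x,y,z:(.5621+c*x-s*y,-.0419+s*x+c*y,z)
o=sensors.get_obs(); w=imaging.camera("wrist"); print(o["position"],B(o["position"]),delta(P(.115,0,.026)))
for l,z in (("cassette",.03),("lens_can",.1)):
    print(l,[(d["pixel"],d["conf"],B(onz("wrist",d["pixel"],z,o))) for d in spotter.look_for(l,"wrist")])
for x in (.1,.1425,.196): cv2.circle(w,tuple(int(v) for v in proj("wrist",P(x,0,.028 if x<.15 else .1),o)),2,(0,0,255),-1)
for y in (-.025,.025): cv2.circle(w,tuple(int(v) for v in proj("wrist",P(.1425,y,.028),o)),2,(0,255,0),-1)
cv2.imwrite("pics/w3.png",w)
E
```

```text
clock: 9.85
position: [0.5426, 0.0734, 0.2009]
ee_rot: [0.653, 0.758, -0.003, -0.003]
ft_force: [1.1, -1.1, 1.1]
grip_width: 0.999
grasp_force: 0.0
[0.5426 0.0734 0.2009] [0.1169 0.0028] (array([-0.0003,  0.0044,  0.175 ]), array([-0.0093,  0.    ,  0.0017]))
cassette [([285.2, 183.4], 0.72, array([ 0.1214, -0.0014])), ([290.0, 42.2], 0.4, array([ 0.2302, -0.0039]))]
lens_can [([288.1, 43.7], 0.85, array([ 0.2204, -0.0014]))]
```

View pics/w3.png

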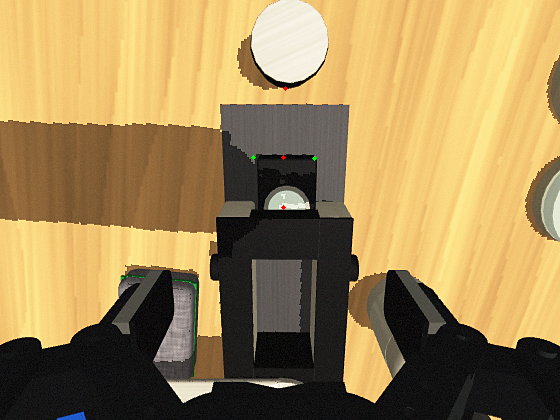

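The cassette protrudes about 44 mm: its front is at row 155, columns 258 to 317, so it is centred near y -3 mm. The can's near edge is at base x 196 mm, row 88. I grasp it by the sides close to the mouth.

```bash
python3 -m inch '[[[0,0.007,0.05,-0.009,0,0,-1],[0,0.007,0.1,-0.009,0,0,-1],[0,0.007,0.14,-0.009,0,0,-1],[0,0.007,0.165,-0.009,0,0,-1],[0,0.007,0.176,-0.009,0,0,-1],[0,0.007,0.176,-0.009,0,0,-1],[0,0.007,0.176,-0.009,0,0,1],[0,0.007,0.176,-0.009,0,0,1],[0,0.007,0.176,-0.009,0,0,1],[0,0.007,0.176,-0.009,0,0,1]]]' 50 && python3 -m inch '[[[0,0,0,0,0,0,1],[0.006,0,0,0,0,0,1],[0.012,0,0,0,0,0,1],[0.018,0,0,0,0,0,1],[0.024,0,0,0,0,0,1],[0.026,0,0,0,0,0,1],[0.026,0,0,0,0,0,1]]]'
```

```text
clock: 11.0
position: [0.5481, 0.0727, 0.0266]
ee_rot: [0.654, 0.756, 0.0, -0.001]
ft_force: [-6.6, -0.3, 11.4]
grip_width: 0.572
grasp_force: 52.3
clock: 11.7
position: [0.5449, 0.096, 0.0267]
ee_rot: [0.655, 0.756, -0.0, 0.001]
ft_force: [-4.7, -8.4, 10.5]
grip_width: 0.573
grasp_force: 52.3
```

```bash
python3 -m inch '[[[0,0,0,0,0,0,0.0],[0,0,-0.002,0,0,0,-0.6],[0,0,-0.002,0,0,0,-0.6],[-0.007,0,-0.002,0,0,0,-0.6],[-0.014,0,-0.002,0,0,0,-0.6],[-0.014,0,-0.002,0,0,0,-0.6]]]'
python3 - <<'E'
from h import *
c,s=np.cos(BY),np.sin(BY)
B=lambda p:np.array((c*(p[0]-.5621)+s*(p[1]+.0419),-s*(p[0]-.5621)+c*(p[1]+.0419)))
P=lambda x,y,z:(.5621+c*x-s*y,-.0419+s*x+c*y,z)
o=sensors.get_obs(); w=imaging.camera("wrist"); print(B(o["position"]),o["position"],o["grip_width"],o["ft_force"])
for x,z in ((.1,.058),(.17,.028),(.185,.006),(.196,.1)): cv2.circle(w,tuple(int(v) for v in proj("wrist",P(x,0,z),o)),2,(0,0,255),-1)
cv2.imwrite("pics/w4.png",w)
# fit steel tray: threshold-free corner guesses in side view
for n,p in (("side",(374,278)),("side",(414.7,304)),("side",(338.3,317)),("side",(380,346.5))): print(onz(n,p,.018))
E
```

```text
clock: 12.3
position: [0.5468, 0.0829, 0.0273]
ee_rot: [0.655, 0.756, -0.0, 0.0]
ft_force: [0.8, -0.7, -0.1]
grip_width: 0.801
grasp_force: 0.0
[ 0.1257 -0.0028] [0.5468 0.0829 0.0273] 0.801315533648629 [ 0.8358 -0.663  -0.1153]
[ 0.5505 -0.2865  0.018 ]
[ 0.5824 -0.3987  0.018 ]
[ 0.4067 -0.3194  0.018 ]
[ 0.438  -0.4318  0.018 ]
```

View pics/w4.png

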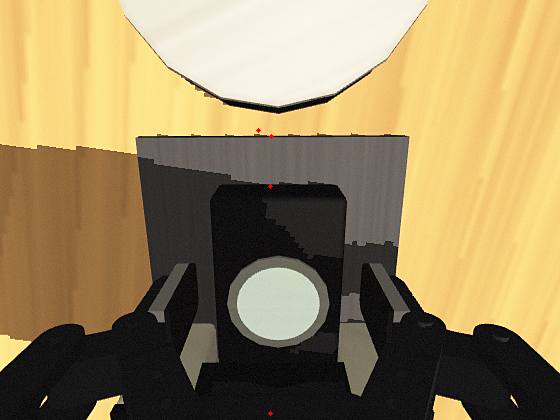

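The cassette front is at base x about 170 mm, row 186, and the glass is at (278,303). The can edge at row 108 is a little beyond the 196 mm marker, so there is room. I regrasp at the middle, draw the last 19 mm and lift.

```bash
python3 -m inch '[[[0,0,0,0,0,0,1],[0,0,0,0,0,0,1],[0,0,0,0,0,0,1],[0,0,0,0,0,0,1],[0.006,0,0,0,0,0,1],[0.012,0,0,0,0,0,1],[0.017,0,0,0,0,0,1],[0.02,0,0,0,0,0,1],[0.02,0,0,0,0,0,1],[0.02,0,0,0,0,0,1]]]' 60
python3 - <<'E'
from h import *
c,s=np.cos(BY),np.sin(BY)
B=lambda p:np.array((c*(p[0]-.5621)+s*(p[1]+.0419),-s*(p[0]-.5621)+c*(p[1]+.0419)))
o=sensors.get_obs(); w=imaging.camera("wrist"); print(B(o["position"]),o["grip_width"])
g=cv2.cvtColor(w,cv2.COLOR_BGR2GRAY); print(g[130:215:2,278].tolist()); 
for r in (150,170,190): print(r,B(onz("wrist",(278,r),.028,o)))
E
```

```text
clock: 13.35
position: [0.5439, 0.1049, 0.0275]
ee_rot: [0.654, 0.757, 0.0, 0.0]
ft_force: [-0.4, -1.6, 5.5]
grip_width: 0.569
grasp_force: 62.6
[ 0.1479 -0.003 ] 0.5685489076485244
[200, 197, 195, 198, 193, 193, 196, 189, 191, 189, 193, 192, 200, 203, 201, 205, 200, 204, 199, 197, 192, 196, 190, 201, 193, 195, 199, 199, 197, 200, 195, 201, 198, 197, 193, 193, 190, 191, 189, 192, 194, 197, 195]
150 [ 0.205  -0.0028]
170 [ 0.198  -0.0028]
190 [ 0.1908 -0.0028]
```

```bash
python3 -m inch '[[[0,0,-0.008,0,0,0,1],[0,0,-0.02,0,0,0,1],[0,0,-0.04,0,0,0,1],[0,0,-0.08,0,0,0,1],[0,0,-0.12,0,0,0,1],[0,0,-0.16,0,0,0,1],[0,0,-0.19,0,0,0,1],[0,0,-0.2,0,0,0,1]]]'
python3 - <<'E'
from h import *
o=sensors.get_obs(); im=imaging.camera("scene"); w=imaging.camera("wrist")
for l in ("lens_can","cassette"): print(l,[(d["pixel"],d["conf"]) for d in spotter.look_for(l,"scene")])
out=np.hstack([cv2.resize(im[170:310,200:360],(457,400),interpolation=2),cv2.resize(w,(343,257))[:,:] if 0 else np.vstack([cv2.resize(w,(343,257)),np.zeros((143,343,3),np.uint8)])])
cv2.imwrite("pics/s3.png",out)
print(o["position"],o["grip_width"],delta((.494,-.359,.227),np.deg2rad(102.9)))
E
```

```text
clock: 14.2
position: [0.5449, 0.1045, 0.2312]
ee_rot: [0.654, 0.756, 0.003, 0.001]
ft_force: [1.2, 0.2, -1.7]
grip_width: 0.566
grasp_force: 62.6
lens_can [([331.1, 265.2], 0.87)]
cassette [([311.1, 207.3], 0.71)]
[0.5449 0.1045 0.2312] 0.5659127469060448 (array([-0.4514, -0.1156, -0.0007]), array([-0.0016,  0.    , -0.0799]))
```

View pics/s3.png

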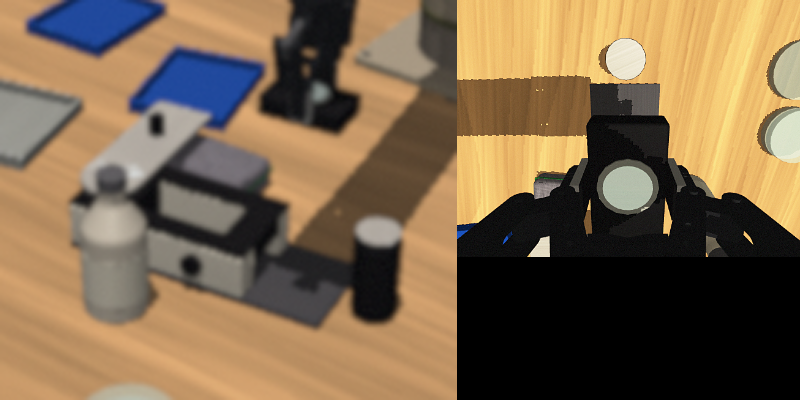

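The cassette is held level with the glass up at inset (628,187). The can, bottle and case have not moved and the cover is still aside. I carry it towards the tray and refine the tray centre.

```bash
python3 -m inch '[[[-0.03,-0.007,0,0,0,-0.01,1],[-0.07,-0.018,0,0,0,-0.02,1],[-0.11,-0.028,0,0,0,-0.03,1],[-0.15,-0.038,0,0,0,-0.04,1],[-0.19,-0.048,0,0,0,-0.05,1],[-0.23,-0.058,0,0,0,-0.06,1],[-0.27,-0.069,0,0,0,-0.07,1],[-0.30,-0.077,0,0,0,-0.08,1],[-0.32,-0.082,0,0,0,-0.08,1],[-0.33,-0.085,0,0,0,-0.08,1]]]'
python3 - <<'E'
from h import *
for n,(u,v) in (("scene",(202,212)),("side",(376,311))):
    im=cv2.imread(f"pics/{n}0.png"); hsv=cv2.cvtColor(im,cv2.COLOR_BGR2HSV)
    m=(hsv[...,1]<70).astype(np.uint8); m=cv2.morphologyEx(m,cv2.MORPH_OPEN,np.ones((3,3)))
    k,lab,st,ce=cv2.connectedComponentsWithStats(m); l=lab[v,u]
    cn=max(cv2.findContours((lab==l).astype(np.uint8),0,2)[0],key=cv2.contourArea)
    q=cv2.approxPolyDP(cv2.convexHull(cn),4,True)[:,0]
    W=np.array([onz(n,p,.018)[:2] for p in q]); print(n,st[l],q.tolist(),W.tolist(),W.mean(0))
    r=cv2.minAreaRect((np.array([onz(n,p[0],.018)[:2] for p in cn])*1000).astype(np.float32)); print(r)
o=sensors.get_obs(); print(o["position"],o["grip_width"],o["joint_pos"],delta((.496,-.358,.231),np.deg2rad(102.9)))
w=imaging.camera("wrist")
for d in spotter.look_for("tray","wrist"): print(d["pixel"],d["conf"],onz("wrist",d["pixel"],.01,o))
E
```

```text
clock: 15.4
position: [0.5058, -0.2365, 0.2256]
ee_rot: [0.624, 0.781, -0.001, -0.001]
ft_force: [-0.6, -0.3, -0.8]
grip_width: 0.567
grasp_force: 62.6
scene [176 198  52  31 995] [[227, 204], [207, 228], [176, 220], [197, 198]] [[0.4197346441497398, -0.3184583456473429], [0.5727134448072234, -0.2682117347573052], [0.5994474424180722, -0.3831809350181874], [0.4527561639015769, -0.4309282661084892]] [ 0.5112 -0.3502]
((511.45074462890625, -351.724365234375), (166.46803283691406, 133.40505981445312), 13.645598411560059)
side [ 339  275   76   73 3039] [[373, 275], [414, 302], [381, 347], [339, 318]] [[0.5544383335743331, -0.2783876194733575], [0.5849732880261282, -0.3937806141747817], [0.43906526270800583, -0.4339863612348541], [0.4064142112165551, -0.32243001325510245]] [ 0.4962 -0.3571]
((495.6432189941406, -356.230224609375), (157.76658630371094, 126.23968505859375), 13.489099502563477)
[ 0.5058 -0.2365  0.2256] 0.5665670068748283 [-0.3708  0.2546  0.8557  1.7082 -0.1985  1.2724  0.7501] (array([-0.1164, -0.0363, -0.0053]), array([-0.0029, -0.0002, -0.0031]))
[29.0, 309.9] 0.86 [ 0.2744 -0.4394  0.01  ]
[192.0, 246.3] 0.65 [ 0.4352 -0.3265  0.01  ]
[71.3, 118.5] 0.64 [ 0.3078 -0.2252  0.01  ]
```

```bash
python3 -m inch '[[[-0.04,-0.011,0,0,0,-0.01,1],[-0.08,-0.022,0,0,0,-0.01,1],[-0.105,-0.029,0,0,0,-0.01,1],[-0.115,-0.032,0,0,0,-0.01,1],[-0.115,-0.032,0.03,0,0,-0.01,1],[-0.115,-0.032,0.07,0,0,-0.01,1],[-0.115,-0.032,0.11,0,0,-0.01,1],[-0.115,-0.032,0.14,0,0,-0.01,1],[-0.115,-0.032,0.15,0,0,-0.01,1],[-0.115,-0.032,0.15,0,0,-0.01,1]]]'
python3 - <<'E'
from h import *
o=sensors.get_obs(); print(delta((.5,-.356,.0255),np.deg2rad(103.3)),o["ft_force"])
w=imaging.camera("wrist"); g=cv2.cvtColor(w,cv2.COLOR_BGR2GRAY)
# predicted inner edges of the tray vs picture: far wall (tool +x side)
c,s=np.cos(np.deg2rad(13.4)),np.sin(np.deg2rad(13.4))
for X in [(0,.0625,.018),(.04,.0625,.018),(-.04,.0625,.018),(-.065,.0625,.018),(.065,.0625,.018),(-.075,.03,.018),(.075,.03,.018)]:
    p=proj("wrist",(.5+c*X[0]-s*X[1],-.356+s*X[0]+c*X[1],X[2]),o); print(X,np.round(p)); cv2.circle(w,tuple(int(v) for v in p),2,(0,0,255),-1)
for col in (230,278,330): print(col,g[60:200:3,col].tolist())
E
```

```text
clock: 16.5
position: [0.5018, -0.3519, 0.0761]
ee_rot: [0.619, 0.786, -0.0, -0.001]
ft_force: [-0.2, 0.6, -1.1]
grip_width: 0.569
grasp_force: 62.4
(array([-0.0037, -0.0027,  0.0506]), array([-0.0018, -0.0022,  0.0045])) [-0.2173  0.607  -1.0643]
(0, 0.0625, 0.018) [273. 129.]
(0.04, 0.0625, 0.018) [354. 130.]
(-0.04, 0.0625, 0.018) [193. 129.]
(-0.065, 0.0625, 0.018) [143. 129.]
(0.065, 0.0625, 0.018) [404. 130.]
(-0.075, 0.03, 0.018) [130. 192.]
(0.075, 0.03, 0.018) [417. 193.]
230 [210, 210, 208, 208, 209, 212, 209, 207, 207, 206, 204, 204, 196, 200, 198, 197, 201, 196, 198, 200, 197, 197, 210, 78, 144, 214, 181, 216, 211, 219, 224, 213, 217, 225, 107, 98, 102, 104, 101, 102, 99, 96, 104, 8, 8, 18, 13]
278 [195, 199, 200, 204, 208, 213, 212, 214, 219, 214, 223, 222, 222, 222, 221, 220, 218, 223, 220, 219, 220, 220, 225, 87, 131, 214, 184, 225, 221, 223, 227, 225, 219, 222, 94, 106, 101, 102, 104, 100, 103, 101, 109, 11, 11, 10, 13]
330 [217, 220, 218, 217, 216, 219, 219, 218, 219, 220, 217, 218, 217, 216, 215, 213, 211, 208, 211, 209, 205, 201, 200, 68, 127, 222, 190, 229, 227, 230, 231, 228, 225, 226, 230, 224, 228, 224, 225, 223, 226, 224, 228, 0, 10, 5, 1]
```

The tray's far edge is at row 129, exactly as predicted. I lower the cassette gently.

```bash
python3 -m inch '[[[-0.004,-0.003,0.015,0,0,0,1],[-0.004,-0.003,0.03,0,0,0,1],[-0.004,-0.003,0.04,0,0,0,1],[-0.004,-0.003,0.045,0,0,0,1],[-0.004,-0.003,0.048,0,0,0,1],[-0.004,-0.003,0.048,0,0,0,1]]]'
```

```text
clock: 17.15
position: [0.4996, -0.3583, 0.0289]
ee_rot: [0.619, 0.785, -0.0, -0.0]
ft_force: [-0.5, -0.0, -1.2]
grip_width: 0.567
grasp_force: 62.6
```

```bash
python3 -m inch '[[[0,0,0.001,0,0,0,1],[0,0,0.002,0,0,0,1],[0,0,0.003,0,0,0,1],[0,0,0.003,0,0,0,1]]]'
```

```text
clock: 17.55
position: [0.4998, -0.3583, 0.0262]
ee_rot: [0.619, 0.785, 0.0, -0.0]
ft_force: [-0.4, -0.7, -1.6]
grip_width: 0.569
grasp_force: 62.6
```

```bash
python3 -m inch '[[[0,0,0.001,0,0,0,1],[0,0,0.002,0,0,0,1],[0,0,0.003,0,0,0,1],[0,0,0.003,0,0,0,1]]]'
```

```text
clock: 17.95
position: [0.4999, -0.3584, 0.0254]
ee_rot: [0.619, 0.785, 0.001, -0.0]
ft_force: [-8.5, 9.2, 26.0]
grip_width: 0.567
grasp_force: 65.7
```

It touched down at the expected height (0.0254 m). I ease off, open gently and retreat.

```bash
python3 -m inch '[[[0,0,-0.001,0,0,0,1],[0,0,-0.002,0,0,0,1],[0,0,-0.002,0,0,0,-0.2],[0,0,-0.002,0,0,0,-0.3],[0,0,-0.002,0,0,0,-0.4],[0,0,-0.002,0,0,0,-0.5],[0,0,-0.015,0,0,0,-0.5],[0,0,-0.04,0,0,0,-0.5],[0,0,-0.08,0,0,0,-0.5],[0,0,-0.12,0,0,0,-0.5]]]' 20 && python3 -m inch '[[[0.03,0,-0.05,0,0,0,-0.5],[0.06,0,-0.09,0,0,0,-0.5],[0.06,0,-0.11,0,0,0,-0.5],[0.06,0,-0.11,0,0,0,-0.5],[0.06,0,-0.11,0,0,0,-0.5]]]'
python3 - <<'E'
from h import *
o=sensors.get_obs(); w=imaging.camera("wrist")
for l,z in (("cassette",.027),("tray",.01)): print(l,[(d["pixel"],round(d["conf"],2),onz("wrist",d["pixel"],z,o)) for d in spotter.look_for(l,"wrist")])
p=proj("wrist",(.5,-.358,.028),o); x,y=int(p[0]),int(p[1]); g=cv2.cvtColor(w,cv2.COLOR_BGR2GRAY); print(x,y)
m=((g<75)*1).astype(np.uint8)[max(0,y-90):y+90,max(0,x-90):x+90]; k,lab,st,ce=cv2.connectedComponentsWithStats(m); i=1+st[1:,4].argmax(); 
cn=max(cv2.findContours((lab==i).astype(np.uint8),0,2)[0],key=cv2.contourArea); off=np.array([max(0,x-90),max(0,y-90)])
print(st[i],cv2.minAreaRect((np.array([onz("wrist",q[0]+off,.026,o)[:2] for q in cn])*1000).astype(np.float32)))
for n in ("scene","side"):
    imaging.camera(n)
    for l in ("cover_knob","bottle","case","lens_can","slide_box","cassette"): print(n,l,[(np.round(d["pixel"]).tolist(),round(d["conf"],2)) for d in spotter.look_for(l,n)][:2])
E
```

```text
clock: 18.95
position: [0.4993, -0.3584, 0.1452]
ee_rot: [0.62, 0.785, -0.0, -0.0]
ft_force: [0.6, -1.1, 0.3]
grip_width: 0.747
grasp_force: 0.0
clock: 19.45
position: [0.4858, -0.3001, 0.254]
ee_rot: [0.619, 0.785, 0.001, 0.001]
ft_force: [-1.3, -0.1, -0.0]
grip_width: 0.747
grasp_force: 0.0
cassette [([277.1, 233.0], 0.64, array([ 0.4995, -0.3608,  0.027 ]))]
tray [([47.2, 248.7], 0.88, array([ 0.2581, -0.4444,  0.01  ])), ([98.7, 62.1], 0.8, array([ 0.2959, -0.2376,  0.01  ])), ([304.8, 215.5], 0.6, array([ 0.5253, -0.3407,  0.01  ]))]
278 230
[  13    0  150  137 6977] ((491.6407775878906, -339.5922546386719), (149.12301635742188, 146.28553771972656), 13.10976505279541)
scene cover_knob [([253.0, 223.0], 0.83), ([276.0, 250.0], 0.3)]
scene bottle [([236.0, 256.0], 0.66)]
scene case [([279.0, 227.0], 0.92), ([272.0, 251.0], 0.55)]
scene lens_can [([329.0, 262.0], 0.75)]
scene slide_box [([391.0, 299.0], 0.8), ([278.0, 228.0], 0.52)]
scene cassette [([204.0, 209.0], 0.9)]
side cover_knob [([320.0, 235.0], 0.74)]
side bottle [([350.0, 182.0], 0.92)]
side case [([288.0, 239.0], 0.57)]
side lens_can [([265.0, 163.0], 0.56)]
side slide_box [([228.0, 140.0], 0.79), ([372.0, 317.0], 0.29)]
side cassette [([378.0, 312.0], 0.68)]
```

The cassette sits at the tray centre, and the neighbours are where they were to within the detector's error. I hand in.

```bash
python3 -c "
from workcell import order
print(order.hand_in())"
```

```text
the job is handed in; nothing more can be done
None
```

The job is handed in at about 20 s of robot time: the cover is swung aside at about 1.6 rad, and the cassette was pushed half out, drawn and set down glass up in the middle of the steel tray; by the last detections the bottle, case, can and slide box have not moved.

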